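# Switch the seesaw gate and feed two wooden balls down the other chute

### The job

The tray on the low side of the red seesaw gate has had its share of wooden balls. With a fingertip push the raised end of the gate down so that it rocks over its pivot and rests on its other side; then press the green release pad down and keep it down until both waiting balls have rolled into the tray on that newly chosen side, and let the pad come back up. Do not touch the balls, and do not lift or disturb the bottle, the can and the wrench lying around.

Things in the scene. Friction and masses are not known exactly. Their poses are not given: they have to be found in the camera images.
- sorter: Fixed ball sorter on a plywood base 580 mm wide, x -60 to +225 mm. Origin on the bench under the gate's middle; x away from the robot, y left, z up. Feed ramp at y 0, 40 mm wide, falls at 0.20 rad from x +180 (floor 161 mm high) to x +24 (129 mm), above the gate's middle. Aluminium chutes (|y| 100 to 172 mm) lead from the gate's ends to the trays. All below 195 mm
- gate (a joint): Tilt (rad) of the red seesaw trough, 200 mm long along y, pivot along x at height 110 mm. Range -0.22 to 0.22: positive = left (+y) end raised, negative = right end raised. A steel weight on top (46 mm above the pivot) makes it bistable: it rests at either rigid stop (at the start too) and, pushed past level, falls to the other by itself. Under 1 N at a pad tips it. Balls run to the low end
- pad_left (a point): Centre of the top of the yellow press pad on the gate's left (+y) end, on the robot's side of the trough: 55 mm (x) by 45 mm (y), 4 mm thick, tilts with the gate. In the gate's frame (origin on the pivot) at x -52, y +85, z +24 mm: about 152 mm high when raised, 115 mm when low. Only the base is under it; free above and towards the robot
- pad_right (a point): The same on the right (-y) end of the gate: x -52, y -85, z +24 mm in the gate's frame
- release (a joint): Travel (m) of the spring feed release, 0 = up (steel blade across the ramp holds the balls back), 0.020 = fully down, where there is a rigid stop. From about 0.016 the blade is below the ramp floor and the balls roll. Preloaded spring: about 2 N at the start, 5 N fully down; it springs up when let go
- release_top (a point): Centre of the top of the green release pad, 40 x 40 mm, at x +60, y +78 mm in the sorter's frame, 167 mm high when up, 147 mm when fully down; moves straight down. It stands beside the ramp; the ball tops on the ramp reach 178 mm at most
- ball1_center (a point): Centre of the first wooden ball (30 mm diameter, about 14 g), resting on the ramp against the blade at x +67 mm
- ball2_center (a point): Centre of the second wooden ball (30 mm), resting on the ramp behind the first. After the release goes down the balls need 1 to 2 s to reach the tray
- tray_left (a point): Middle of the floor of the blue tray at the left (+y) end of the sorter, 110 x 110 mm, 13 mm above the bench, walls up to 52 to 70 mm high
- tray_right (a point): The same for the orange tray at the right (-y) end
- glue: White glue bottle, 52 mm diameter, 140 mm high, standing loose in front of one of the trays; origin at its underside. Leave alone
- wax: Can with a green label, 70 mm diameter, 60 mm high, standing loose in front of one of the trays; origin at its underside. Leave alone
- wrench: Steel wrench 160 mm long lying loose on the bench between the sorter and the robot; origin under its middle, long axis its x. Leave alone
- ball1: Wooden ball 1 itself (its frame turns as it rolls: use point ball1_center for where it is)
- ball2: Wooden ball 2 itself (its frame turns as it rolls: use point ball2_center for where it is)
There are look-alikes about, which are no part of the job. What is shaped like the ball1 but pink or turquoise is not meant. Leave any turquoise or white look-alike of the ball2 alone.

How it is judged:
By the outcome, as a careful person would: the job done as asked, in the order asked, and still so for the second after the job is handed in, with the robot touching nothing.
It also fails if it takes over 37 s, if anything falls off the work surface, if the arm or the gripper's body presses on something with over 40 N, if the wrist force passes 120 N, or if a joint passes its speed limit or range.

### The arm

A 6-joint arm with a two-finger parallel gripper is mounted at the origin on the work surface. World frame = base frame: x ahead of the robot, y to its left, z up, the work surface at z = 0. Lengths are in mm, angles in degrees, forces in N, time in s.
With the tool pointing down it reaches from about 375 to 825 mm from the base axis. Payload 5.5 kg.
Tool frame: the origin (TCP) lies midway between the tips of the shut fingers; the grasp point (between the pads) lies 19 mm behind it (ctrl.grasp_offset is the distance from the TCP to the grasp point, in mm); z points along the fingers, y is the line along which they close (so a half turn about z gives the same grasp; the last joint's range is limited). The gripper opens to 85 mm and grips with 20 to 120 N. Pads are 22 mm wide; open, the fingers measure 114 mm over their backs; the gripper's body (76 mm by 85 mm) begins 54 mm behind the grasp point. The pads swing forward as they close: fully open they stand 13 mm farther back than shut.
Start: joints at [-63.541, 17.962, -2.699, 69.339, 0, 90], TCP at [267.332, -537.148, 231.299] pointing down, gripper open.
Joint ranges: [-152.73, 152.73], [-39.44, 99.34], [-58.76, 71.6], [-118.89, 123.64], [-81.53, 83.1], [-180, 180]. Speed limits (degrees/s): [136.94, 136.94, 172.46, 180, 180, 180].

### API

Orientations are given as a 3x3 rotation matrix whose columns are the frame's x, y, z axes.
In Python, from rig import ctrl gives the robot as it stands.
- The arm moves only by the shell command python3 -m handwheel 'ROWS' [FORCE]. ROWS is text: rows parted by semicolons, each of 7 numbers parted by spaces: the finger opening in mm, from 0 to 85.4, then the shift along the tool's x, y, z in mm, then the turn, a rotation vector about the tool's x, y, z in units of 5 degrees (1.0 is 5 degrees). In form: claw dx dy dz ax ay az; .... A call has 1 to 20 rows; each row is the pose to reach, as a shift and turn from the pose commanded when the call began, along the tool's axes at that moment; what a row does not reach only later rows make up. A row lasts 1/8 s, in which the tool goes at most 62.5 mm and 10.7 degrees, less where a joint would pass 70% of its speed; a pose out of reach is approached as far as the arm can. A call with a gripper value outside its range is refused whole. The fingers move at their own pace and stop on an object; FORCE is the grip in N (left out, the last holds). Time passes only in rows, so rows that repeat a pose let the fingers close. It gives the time, the measured TCP pose, the force, the opening and the grip force at its end, in the units of the state.
- ctrl.sense(): the state, without advancing time (a new reading comes with each control period).
- ctrl.capture(name): name is "scene" or "top" or "wrist"; returns a dict with "frame" (420x560x3 uint8, blue, green, red), "K" (3x3 intrinsics, pixels), "R" (3x3) and "t" (3): a world point X has camera coordinates R X + t. Camera axes: x right, y down, z forward; pixel columns grow to the right and rows downward; lengths in mm; the calibration is good to about 2 mm. A picture is of the moment at which its call begins. There is no depth.
- ctrl.close_job(): hands the job in; it is judged then, once.
Trained networks look in a picture, given as the dict that the camera call returned (one of the last four; its "shot" number tells which), for a name from the list of things; names that differ only in an ending like _2 or _b are one class to them, and where a whole thing is asked for, a point or a joint stands for the part that bears it (a point fixed in the world has none). Each returns a list of dicts, best first, with "p" (0 to 1); they miss things now and then, are a little off and sometimes report something else, mostly with a low value. They report only what shows in the picture. A call takes as long as a camera call. They do not tell look-alikes from the thing itself.
- ctrl.spot_in(picture, target): "centre" ([row, column] in pixels, amid what is visible of it).
- ctrl.regions_of(picture, target): "region" (420x560 bool, what is visible of it) and "centre" ([row, column] in pixels, amid what is visible of it).
- ctrl.pinpoint(picture, target): "centre" ([row, column] in pixels: a listed point, or the origin of a listed thing).
The state is a dict: "t": time; "joint_positions": joint angles; "qd": joint speeds; "tau": joint torques, N m; "tool_pos": TCP position; "orientation": TCP orientation; "force": force on the tool from outside, world axes, zero at the start; "wrist_torque": the same for the moment, N m; "finger_gap": finger opening in mm; "grasp_force": force on a finger pad.
Only numpy, scipy, OpenCV 4.12 (cv2) and the standard library are available. Lean on these libraries where they do the work, as an engineer would, in place of code of your own. Each camera call takes 0.05 s, during which the arm holds its last target. There are 200 camera calls.

## Working session

There is one attempt and no reset: what is moved stays moved. The work goes in short steps, Python scripts to look and compute and a shell command to move; the robot and the scene stay as the last step left them, time stands still between calls to the robot, and variables do not carry over. Pictures are saved under pics/ and viewed, at most 10 in all, crops included, and the job is handed in when it is done.

```bash
mkdir -p pics
cat > h.py <<'E'
import numpy as np, cv2
from rig import ctrl
def ray(c,px):
    r,cc=px; d=c["R"].T@np.linalg.solve(c["K"],[cc,r,1.]); o=-c["R"].T@c["t"]; return o,d
def atz(c,px,z):
    o,d=ray(c,px); return o+d*(z-o[2])/d[2]
def proj(c,X):
    p=c["K"]@(c["R"]@np.array(X,float)+c["t"]); return p[1]/p[2],p[0]/p[2]
E
python3 - <<'E'
from h import *
ims=[]
for n in ("scene","top"):
    c=ctrl.capture(n); cv2.imwrite(f"pics/{n}.png",c["frame"])
    for t,z in (("sorter",0),("pad_left",130),("pad_right",130),("release_top",167),("ball1_center",None),("ball2_center",None),("tray_left",13),("tray_right",13),("glue",0),("wax",0),("wrench",0)):
        for d in ctrl.pinpoint(c,t)[:2]:
            print(n,t,round(d["p"],2),np.round(d["centre"]),np.round(atz(c,d["centre"],z if z is not None else 160)))
print(ctrl.sense())
E
```

```text
scene sorter 0.81 [269. 300.] [580.  43.   0.]
scene sorter 0.54 [226. 284.] [434. -75.   0.]
scene pad_left 0.65 [227. 347.] [558. 143. 130.]
scene pad_right 0.87 [193. 280.] [487. -54. 130.]
scene release_top 0.7 [231. 323.] [644. 125. 167.]
scene release_top 0.44 [234. 274.] [696.  45. 167.]
scene ball1_center 0.71 [313. 312.] [853. 199. 160.]
scene ball1_center 0.5 [225. 284.] [649.  42. 160.]
scene ball2_center 0.72 [277. 195.] [863. -20. 160.]
scene ball2_center 0.54 [303. 200.] [914.  29. 160.]
scene tray_left 0.57 [302. 394.] [607. 271.  13.]
scene tray_right 0.94 [238. 224.] [ 568. -174.   13.]
scene tray_right 0.34 [229. 348.] [391.  89.  13.]
scene glue 0.75 [270. 410.] [473. 272.   0.]
scene wax 0.8 [221. 247.] [ 457. -174.    0.]
scene wrench 0.52 [237. 322.] [438.  37.   0.]
top sorter 0.85 [196. 276.] [585.  51.   0.]
top pad_left 0.77 [216. 233.] [532. 131. 130.]
top pad_left 0.56 [266. 286.] [434.  30. 130.]
top pad_right 0.86 [218. 312.] [526. -21. 130.]
top release_top 0.75 [156. 236.] [642. 121. 167.]
top ball1_center 0.64 [138. 330.] [674. -57. 160.]
top ball1_ce
[... 531 characters left out ...]
   -1.75783083e-04,  9.00004413e+01]), 'qd': array([-0.01459948,  0.01065385, -0.01583688,  0.06164201,  0.03938676,
       -0.01932808]), 'tau': array([ 5.45744024e-05, -5.39461470e+01,  3.40056610e+01,  1.60032567e-03,
        3.29205216e-05,  3.33592141e-06]), 'tool_pos': array([ 267.35706877, -537.13757314,  231.32363766]), 'orientation': array([[ 8.95236226e-01,  4.45591854e-01,  3.35063016e-06],
       [ 4.45591854e-01, -8.95236226e-01, -1.36167069e-05],
       [-3.06788818e-06,  1.36831828e-05, -1.00000000e+00]]), 'force': array([ 0.46160016, -0.59390681, -0.15718349]), 'wrist_torque': array([-0.01605228,  0.01296087, -0.01984868]), 'grasp_force': 0.0, 'finger_gap': 85.67008416812085}
```

View pictures.

View pics/scene.png

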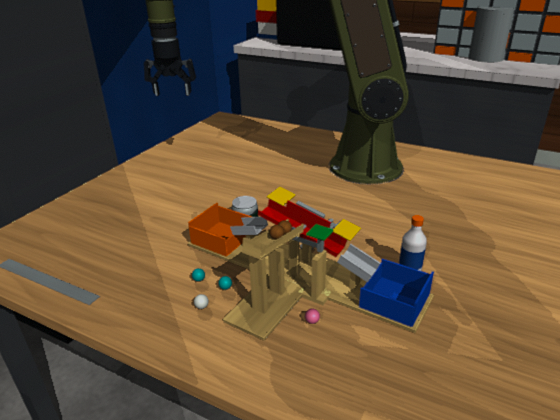

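View pics/top.png

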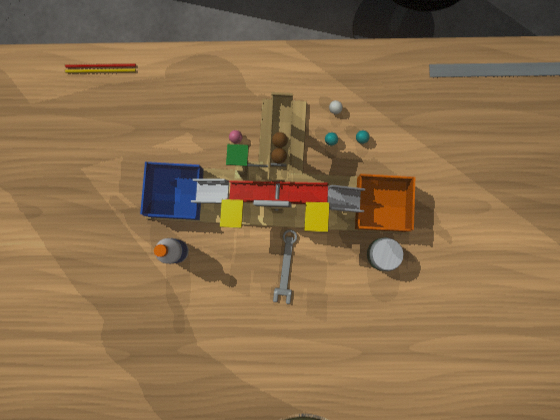

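Run:
```python
import cv2,numpy as np
a=cv2.resize(cv2.imread("pics/scene.png")[165:285,210:380],None,fx=3.4,fy=3.4,interpolation=3)
b=cv2.resize(cv2.imread("pics/top.png")[90:260,200:350],None,fx=2.4,fy=2.4,interpolation=3)
cv2.imwrite("pics/cropa.png",a[:400])
cv2.imwrite("pics/crop.png",np.hstack([cv2.resize(a,(440,310)),cv2.resize(b,(360,310))]))
```

```text
(no output)
```

View pics/crop.png

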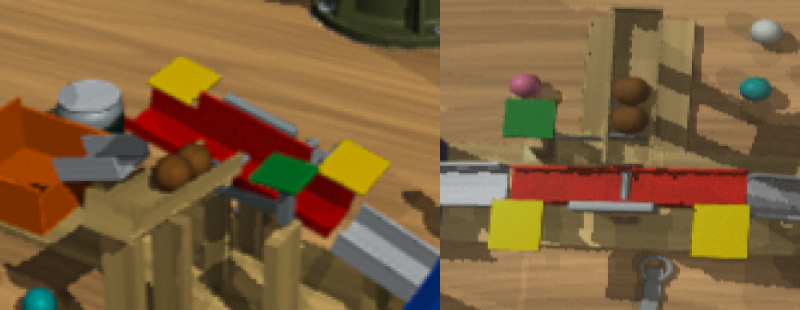

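The scene view shows the fixed sorter: orange tray at (235,222), blue tray at (293,398), yellow pads at (197,281) and (232,345), the green pad at (233,319) and brown balls at (230,280). The top view puts the brown balls at (140,279) and (155,279), and the wrench at (265,287). Look-alikes in the top view are pink (136,235), turquoise (138,330) and (136,362), and white (107,335). They lie on the bench, so the two brown balls on the ramp are the ones meant. The right pad looks larger from above, so it is probably the raised one. I'll fit the sorter pose to test that.

Run:
```python
from h import *
from scipy.optimize import least_squares
cs={n:ctrl.capture(n) for n in ("scene","top")}
obs=[]
for n,c in cs.items():
    hsv=cv2.cvtColor(c["frame"],cv2.COLOR_BGR2HSV)
    for nm,lo,hi in (("Y",(24,160,90),(34,255,255)),("G",(50,120,40),(75,255,255))):
        k,l,s,ce=cv2.connectedComponentsWithStats(cv2.inRange(hsv,lo,hi))
        print(n,nm,[(np.round(ce[i],1),s[i,4]) for i in range(1,k) if s[i,4]>80])
        if nm=="G":
            i=1+np.argmax(s[1:,4]); obs.append((n,"release",ce[i][::-1]))
        else:
            g=[ce[i] for i in range(1,k) if s[i,4]>150 and 180<ce[i][1]<260]; g.sort(key=lambda p:p[0])
            if n=="top": g=g[::-1]
            obs+= [(n,"R",g[0][::-1]),(n,"L",g[-1][::-1])]
    for t in ("tray_left","tray_right"):
        d=ctrl.pinpoint(c,t)[0]; 
        if d["p"]>.8: obs.append((n,t,d["centre"]))
def pt(k,g):
    if k in "RL":
        y=85 if k=="L" else -85; return (-52,y*np.cos(g)-24*np.sin(g),110+y*np.sin(g)+24*np.cos(g))
    return {"release":(60,78,167)}[k]
def W(p,X):
    a=p[2]; return np.array([p[0]+X[0]*np.cos(a)-X[1]*np.sin(a),p[1]+X[0]*np.sin(a)+X[1]*np.cos(a),X[2]])
ob=[o for o in obs if "tray" not in o[1]]
for g in (-.22,.22):
    f=lambda p:np.concatenate([np.subtract(proj(cs[n],W(p,pt(k,g))),px) for n,k,px in ob])
    r=least_squares(f,[585,50,0]); p=r.x
    print(g,r.cost,p[:2],np.degrees(p[2]),np.round(r.fun,1))
    for k in "RL": print(k,np.round(W(p,pt(k,g))),"flipped",np.round(W(p,pt(k,-g))))
    print("rel",W(p,pt("release",g)))
    for n,c in cs.items():
        for X in ((180,0,161),(67,0,160),(-52,0,0)): print(n,X,np.round(proj(c,W(p,X))))
```

```text
scene Y [(array([280.8, 195.4]), np.int32(274)), (array([346.2, 229.2]), np.int32(324))]
scene G [(array([319.7, 231.9]), np.int32(250))]
top Y [(array([101.3,  70.1]), np.int32(183)), (array([231.1, 213.2]), np.int32(596)), (array([316.4, 216.6]), np.int32(684))]
top G [(array([236.7, 154.5]), np.int32(423))]
-0.22 5.461836198083059 [583.71243056  45.30893865] -3.2311547904014346 [-1.   0.6 -1.6  1.  -0.7  0.  -0.5  0.4  0.7  0.2 -2.2 -0.1]
R [527. -29. 152.] flipped [527. -40. 115.]
L [537. 136. 115.] flipped [536. 126. 152.]
rel [648.01346977 119.80307504 167.        ]
scene (180, 0, 161) [254. 252.]
scene (67, 0, 160) [225. 284.]
scene (-52, 0, 0) [258. 311.]
top (180, 0, 161) [ 93. 281.]
top (67, 0, 160) [151. 278.]
top (-52, 0, 0) [220. 277.]
0.22 213.52160261008513 [582.90795186  49.98768498] -6.491902620722327 [ 11.5   1.2 -15.9  -0.1   0.3  -0.2   4.2   0.6  -2.8  -0.5  -3.9  -0.5]
R [521. -32. 115.] flipped [522. -21. 152.]
L [540. 133. 152.] flipped [541. 143. 115.]
rel [651.34212054 120.70376913 167.        ]
scene (180, 0, 161) [253. 250.]
scene (67, 0, 160) [225. 284.]
scene (-52, 0, 0) [259. 314.]
top (180, 0, 161) [ 94. 284.]
top (67, 0, 160) [152. 278.]
top (-52, 0, 0) [221. 274.]
```

Only gate −0.22 fits (cost 5 against 213). So the right end is raised at about (527,−29,152), and the balls should go to the orange right tray. I'll move above the right pad with the fingers shut.

```bash
python3 -m handwheel '0 60 -46 0 0 0 0; 0 120 -91 0 0 0 0; 0 180 -137 0 0 0 0; 0 240 -182 0 0 0 0; 0 300 -228 0 0 0 0; 0 360 -273 0 0 0 0; 0 420 -319 0 0 0 0; 0 448 -340 20 0 0 0; 0 448 -340 40 0 0 0; 0 448 -340 40 0 0 0; 0 448 -340 40 0 0 0; 0 448 -340 40 0 0 0' 30
python3 - <<'E'
from h import *
c=ctrl.capture("wrist"); cv2.imwrite("pics/w1.png",c["frame"])
for d in ctrl.pinpoint(c,"pad_right")[:2]: print(d["p"],d["centre"],atz(c,d["centre"],152))
s=ctrl.sense(); print(s["t"],s["tool_pos"],s["orientation"].round(3),s["finger_gap"],s["force"])
print(proj(c,(517,-33,150)))
E
```

```text
t: 3.0
tool_pos: [516.9, -34.4, 192.0]
orientation: [[0.896, 0.444, 0.001], [0.444, -0.896, -0.0], [0.0, 0.001, -1.0]]
force: [-0.7, -0.3, 0.5]
finger_gap: 0.1
grasp_force: 0.0
0.64 [226.8, 279.8] [525.66660389 -28.415879   152.        ]
3.1 [516.95539908 -34.46052352 192.06653682] [[ 0.896  0.444  0.001]
 [ 0.444 -0.896 -0.   ]
 [ 0.001  0.001 -1.   ]] 0.19616000355292051 [-0.27336982 -0.07894831 -0.25894366]
(np.float64(239.77014366753772), np.float64(280.2365082684232))
```

View pics/w1.png

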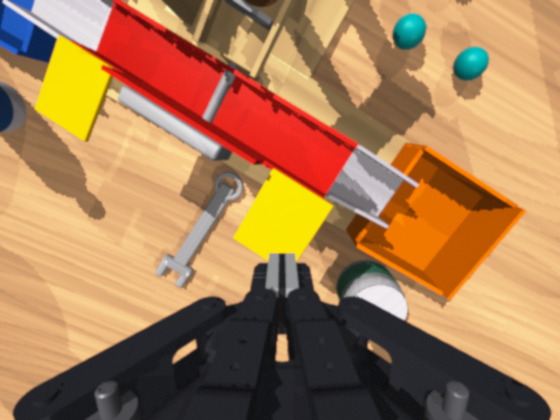

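The close view agrees: the yellow right pad spans about (170–265, 233–333), its centre maps to (526,−28), and the fingertips at (262,283) are over its near part. I'll push down past level, then lift.

```bash
python3 -m handwheel '0 5 0 25 0 0 0; 0 5 0 34 0 0 0; 0 5 0 40 0 0 0; 0 5 0 46 0 0 0; 0 5 0 52 0 0 0; 0 5 0 58 0 0 0; 0 5 0 63 0 0 0; 0 5 0 66 0 0 0; 0 5 0 66 0 0 0; 0 5 0 66 0 0 0; 0 5 0 40 0 0 0; 0 5 0 0 0 0 0; 0 5 0 -20 0 0 0; 0 5 0 -20 0 0 0'
python3 - <<'E'
from h import *
for n in ("top","scene"):
    c=ctrl.capture(n); cv2.imwrite(f"pics/{n}2.png",c["frame"])
    hsv=cv2.cvtColor(c["frame"],cv2.COLOR_BGR2HSV)
    k,l,s,ce=cv2.connectedComponentsWithStats(cv2.inRange(hsv,(24,160,90),(34,255,255)))
    print(n,[(np.round(ce[i],1),s[i,4]) for i in range(1,k) if s[i,4]>80])
    for X in ((536,126,152),(537,136,115),(527,-40,115),(527,-29,152)): print(np.round(proj(c,X),1)[::-1])
E
```

```text
t: 4.85
tool_pos: [522.8, -31.0, 213.1]
orientation: [[0.895, 0.446, 0.004], [0.446, -0.895, -0.0], [0.003, 0.002, -1.0]]
force: [-0.3, 0.3, -1.3]
finger_gap: -0.4
grasp_force: 0.0
top [(array([99.4, 70.1]), np.int32(159)), (array([233.7, 211.8]), np.int32(663))]
[234.3 212.5]
[231.4 213.8]
[321.1 217.9]
[316.7 216.4]
scene [(array([276.2, 208.4]), np.int32(149)), (array([343.1, 213.4]), np.int32(252))]
[343.7 211.7]
[347.  227.6]
[277.7 207.2]
[281.6 194.4]
```

The gate has flipped: both pads now match the left-raised prediction. Next is the green release pad.

```bash
python3 -m handwheel '0 45 -20 -10 0 0 0; 0 90 -40 -10 0 0 0; 0 135 -61 -10 0 0 0; 0 181 -81 -10 0 0 0; 0 181 -81 0 0 0 0; 0 181 -81 10 0 0 0; 0 181 -81 10 0 0 0; 0 181 -81 10 0 0 0'
python3 - <<'E'
from h import *
c=ctrl.capture("wrist"); cv2.imwrite("pics/w2.png",c["frame"])
for d in ctrl.pinpoint(c,"release_top")[:2]: print(d["p"],d["centre"],atz(c,d["centre"],167))
s=ctrl.sense(); print(s["t"],s["tool_pos"],proj(c,s["tool_pos"]-[0,0,0]))
E
```

```text
t: 5.95
tool_pos: [646.9, 121.3, 201.5]
orientation: [[0.896, 0.444, -0.0], [0.444, -0.896, -0.0], [-0.0, 0.0, -1.0]]
force: [0.1, -0.7, 0.1]
finger_gap: -0.1
grasp_force: 0.0
0.7 [244.7, 282.5] [647.27239244 121.13207605 167.        ]
6.05 [647.36344531 121.57986649 202.10355839] (np.float64(270.2899158562986), np.float64(281.9111995420461))
```

View pics/w2.png

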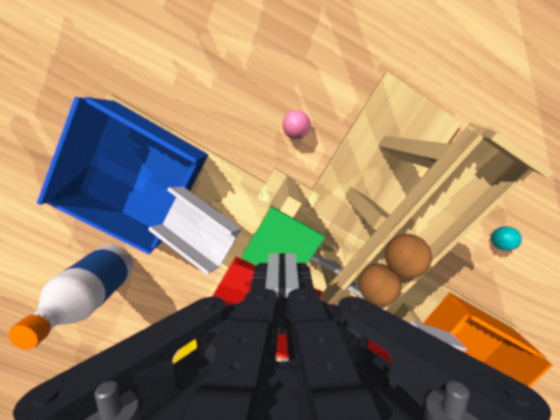

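The green pad is at (240,284), its centre maps to (647,121), and the tips are right above it. The brown balls wait on the ramp at (255,408) and (285,380), clear of the fingers. I'll press and hold.

```bash
python3 -m handwheel '0 0 0 20 0 0 0; 0 0 0 30 0 0 0; 0 0 0 37 0 0 0; 0 0 0 43 0 0 0; 0 0 0 48 0 0 0; 0 0 0 52 0 0 0; 0 0 0 55 0 0 0; 0 0 0 55 0 0 0; 0 0 0 55 0 0 0; 0 0 0 55 0 0 0; 0 0 0 55 0 0 0; 0 0 0 55 0 0 0; 0 0 0 55 0 0 0; 0 0 0 55 0 0 0; 0 0 0 55 0 0 0; 0 0 0 55 0 0 0; 0 0 0 55 0 0 0; 0 0 0 55 0 0 0; 0 0 0 55 0 0 0; 0 0 0 55 0 0 0'
python3 - <<'E'
from h import *
a=ctrl.capture("top")["frame"]; b=ctrl.capture("scene")["frame"]
cv2.imwrite("pics/ab.png",np.hstack([cv2.resize(a[80:280,120:430],(400,258)),cv2.resize(b[150:350,170:440],(400,296))[:258]]))
E
```

```text
t: 8.55
tool_pos: [647.3, 122.1, 147.0]
orientation: [[0.895, 0.446, 0.0], [0.446, -0.895, -0.0], [0.0, 0.0, -1.0]]
force: [-5.7, -1.5, 7.2]
finger_gap: -0.1
grasp_force: 3.8
```

View pics/ab.png

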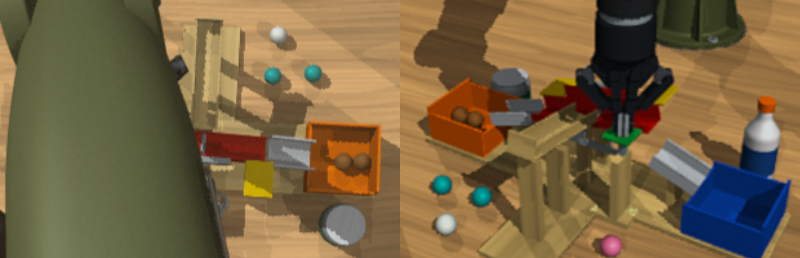

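Both brown balls are in the orange tray, at about (160,343) and (160,362) in the left view. I'll let the pad come up and lift clear.

```bash
python3 -m handwheel '0 0 0 -8 0 0 0; 0 0 0 -16 0 0 0; 0 0 0 -26 0 0 0; 0 0 0 -50 0 0 0; 0 0 0 -90 0 0 0; 0 0 0 -120 0 0 0; 0 -50 20 -130 0 0 0; 0 -100 40 -130 0 0 0; 0 -150 60 -130 0 0 0; 0 -200 80 -130 0 0 0; 0 -250 130 -130 0 0 0; 0 -250 180 -130 0 0 0; 0 -250 230 -130 0 0 0; 0 -250 230 -130 0 0 0; 0 -250 230 -130 0 0 0; 0 -250 230 -130 0 0 0'
python3 - <<'E'
from h import *
a=ctrl.capture("top")["frame"]; b=ctrl.capture("scene")["frame"]
cv2.imwrite("pics/ab2.png",np.hstack([cv2.resize(a[80:310,120:430],(400,297)),cv2.resize(b[150:350,170:440],(400,297))]))
E
```

```text
t: 10.65
tool_pos: [525.9, -194.0, 276.5]
orientation: [[0.895, 0.447, 0.0], [0.447, -0.895, 0.0], [0.0, -0.0, -1.0]]
force: [0.3, -0.4, -0.8]
finger_gap: 0.2
grasp_force: 0.0
```

View pics/ab2.png

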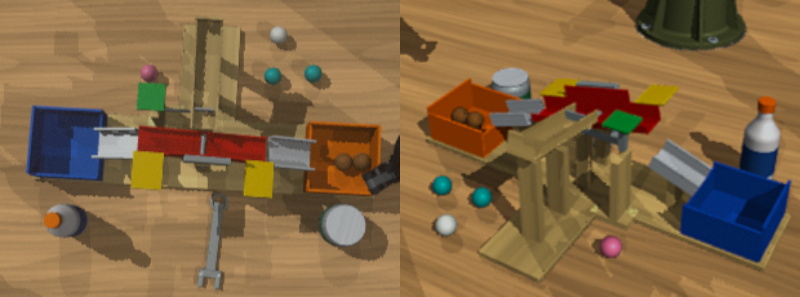

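Both balls are in the orange tray at (160,352) in the left view. The green pad is up, the gate rests with its left end raised, and the bottle, can and wrench are where they were.

```bash
python3 -c "from rig import ctrl; print(ctrl.close_job())"
```

```text
the job is handed in; nothing more can be done
None
```

Done and handed in: the gate was rocked over, both balls rolled into the orange (right) tray, the release pad came back up, and the bottle, can and wrench were not disturbed.

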